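# Square a copper pipe frame in the brazing jig and record it

### The arm

A 7-joint arm with a two-finger parallel gripper is mounted at the origin on the work surface. World frame = base frame: x ahead of the robot, y to its left, z up, the work surface at z = 0. Lengths are in m, angles in rad, forces in N, time in s.
With the tool pointing down it reaches from about 0.4 to 0.85 m from the base axis. Payload 4.5 kg.
Tool frame: the origin (TCP) lies at the very end of the fingers, on their centre line; the grasp point (between the pads) lies 19 mm behind it; z points along the fingers, y is the line along which they close (so a half turn about z gives the same grasp; the last joint's range is limited). The gripper opens to 88 mm and grips with 3 to 60 N. Pads are 18 mm wide; open, the fingers measure 123 mm over their backs; the gripper's body (75 mm by 187 mm) begins 45 mm behind the grasp point.
Start: joints at [-1.16, 0.689, -0.195, 1.565, 0.157, 0.902, -0.215], TCP at [0.23, 0.581, 0.239] pointing down, gripper open.
Joint ranges: [-3.01, 3.01], [-0.46, 2.08], [-1.47, 1.51], [0.13, 2.56], [-1, 4.14], [0.04, 2.09], [-2.66, 2.66]. Speed limits (rad/s): [2.57, 2.57, 3.14, 3.14, 3.14, 3.14, 3.14].

### API

Orientations are given as a unit quaternion [x, y, z, w].
In Python, from plant import r gives the robot as it stands. The module is installed in compiled form; this text tells all that it offers.
- The arm moves only by the tool step_arm, never from a script. Its argument "increments" is a list of rows, each a list of 2 entries, a list of its own where there are three numbers: the shift along the world's x, y, z in cm, then the turn, a rotation vector about the world's x, y, z in degrees. A call has exactly 10 rows; each row shifts and turns the commanded pose from where the row before left it; what a row does not reach is not made up. A row lasts 1/10 s, in which the tool goes at most 50 mm and 8.59 degrees, less where a joint would pass 70% of its speed; a pose out of reach is approached as far as the arm can. A call is refused whole if a number of a shift passes 5 or a number of a turn 8.59, either way. A call with a gripper value outside its range is refused whole. "fingers" is the opening, from 0 (shut) to 1 (fully open), set as the call begins (left out, the last holds). The fingers move at their own pace and stop on an object; "grip_force" is the grip in N (left out, the last holds). Time passes only in rows, so rows that do not move let the fingers close, or fill a call up. It gives the time, the measured TCP pose, the force, the opening and the grip force at its end, in the units of the state.
- r.get_state(): the state, without advancing time (a new reading comes with each control period).
- r.snapshot(name): name is "scene" or "top" or "wrist"; returns (picture, depth): 480x640x3 uint8, red, green, blue; 480x640 float32, m along the optical axis (not along the pixel's ray), 0 where there is no reading.
- r.calibration(name): a dict with "fov_y" (degrees; the focal length in pixels is half the picture's height over the tangent of half this angle, whatever the lens; pixels are square), "cx", "cy" (the principal point, pixels), "R" (3x3) and "t" (3): a world point X has camera coordinates R X + t. Camera axes: x right, y down, z forward; pixel columns grow to the right and rows downward; lengths in m; the calibration is good to about 2 mm. A picture is of the moment at which its call begins: read the wrist's pose just before it. calibration takes no time and is no camera call; for the wrist camera it gives the pose at the moment of the call.
- r.finish_job(): hands the job in; it is judged then, once.
The state is a dict: "clock": time; "q": joint angles; "qd": joint speeds; "joint_torque": joint torques, N m; "tool_pos": TCP position; "eef_rot": TCP orientation; "contact_force": force on the tool from outside, world axes, zero at the start; "moment": the same for the moment, N m; "opening": opening from 0.0 (shut) to 1.0 (fully open); "finger_force": force on a finger pad.
Only numpy, scipy, OpenCV 4.12 (cv2) and the standard library are available. Lean on these libraries where they do the work, as an engineer would, in place of code of your own. Each camera call takes 0.05 s, during which the arm holds its last target. There are 200 camera calls.

### The job

Push the rectangular copper pipe frame squarely and fully home into the fence corner of the grey brazing jig, lying flat, with one long side flush against the far metal fence and one short side flush against the left one (far and left as seen from the robot), and let go of it. Then pull the red trigger of the yellow scanner in the bench holder all the way in for a moment to record the fit-up and let it spring back. Keep the frame seated, do not pull the trigger before the frame is home, and leave everything else on the bench where it is.

Things in the scene. Friction and masses are not known exactly. Their poses are not given: they have to be found in the camera images.
- frame: Loose closed rectangle of copper pipe lying flat on the jig board, 0.2 to 0.4 kg. Outside 100 (x) x 150 (y) x 18 mm high over its corner fittings (18 mm thick, 20 mm along each side). Pipes 15 mm thick, axes 9 mm above the underside; window inside 67 x 117 mm. Origin: centre of the rectangle at its underside; z up. A half turn makes no difference.
- jig: Fixed grey board 280 x 280 x 12 mm with two bright metal fences on it, 15 mm thick, 22 mm high above the board: one along its +x edge (far side), one along its +y edge (left side), meeting in a square corner. Origin: centre of the board's underside; z up, x towards the far fence, y towards the left fence.
- jig_corner (a point): Inner corner where the two fence faces meet, at the board's top (125, 125, 12 mm in the jig's frame); axes as the jig's. A frame fully home has its origin 50 mm from here in -x and 75 mm in -y.
- scanner: Fixed yellow pistol-shaped scanner lying on its side in a holder, lens to its +y. Origin: on the table under the head; z up. Head: x -27 to 33, y -57 to 94, z 50 to 116 mm, on a post over a base plate (x -40 to 70, y -50 to 50, 8 mm high). Black level grip, free all round: from the head to x = -132, y -57 to -27, z 68 to 102 mm. The red trigger is on the grip's +y side.
- scanner_grip (a point): Middle of the black grip beside the trigger, at (-72, -42, 85) mm in the scanner's frame, axes as the scanner's. Along the scanner's y the grip's back is 14 mm from it in -y, the trigger's outer face 37 mm in +y at rest and about 25 mm pulled in: fingers from above closing along y can squeeze both together (51 to 39 mm).
- trigger_pad (a point): Middle of the outer (+y) face of the red trigger, 44 mm from its hinge, 85 mm above the table. The trigger is a blade 62 mm long, 8 mm thick, 24 mm high, hinged on a vertical pin beside the head and running along the scanner's -x; pressing it to the scanner's -y, towards the grip, pulls it.
- trigger (a joint): Trigger angle in rad: 0 at rest, 0.28 fully pulled (12 mm of travel at the pad). A spring returns it; about 2 N at the pad to start it, 6 N to pull it fully.
- coupling: Bystander: short copper coupling, 22 mm in diameter, 24 mm high, standing on the jig board near its near left corner. Origin: centre of its underside.
- flux_jar: Bystander: white jar with green label, 56 mm in diameter, 70 mm high, behind the jig. Origin: centre of its underside.
- tape: Bystander: yellow tape measure, 65 x 35 x 60 mm, behind the jig. Origin: centre of its underside.
- brush: Bystander: hand brush about 200 mm long lying left of the jig. Origin: centre of its underside.
- phone: Bystander: black phone 150 x 72 x 9 mm, flat on the table at the back right. Origin: centre of its underside.
- elbow: Bystander: copper elbow with two legs 50 mm long, 21 mm thick, lying left of the jig. Origin: its corner, at its underside.
- valve: Bystander: small brass ball valve with red handle, 80 mm long, 51 mm high, near right of the scanner. Origin: centre of its underside.
There are look-alikes about, which are no part of the job. There is more than one size of the frame; the one meant has the size given above.

How it is judged:
By the outcome, as a careful person would: the job done as asked, in the order asked, and still so for the second after the job is handed in, with the robot touching nothing.
It also fails if it takes over 51 s, if anything falls off the work surface, if the arm or the gripper's body presses on something with over 40 N, if the wrist force passes 120 N, or if a joint passes its speed limit or range.

## Working session

There is one attempt and no reset: what is moved stays moved. The work goes in short steps, Python scripts to look and compute and a tool call to move; the robot and the scene stay as the last step left them, time stands still between calls to the robot, and variables do not carry over. Pictures are saved under pics/ and viewed, at most 10 in all, crops included, and the job is handed in when it is done.

Besides the shell and the picture viewer there is one more tool, called after "Request:" as name(argument=value, ...) on one line, values as JSON. step_arm: Moves the arm, as the interface text tells. Its arguments: {"type":"object","properties":{"increments":{"type":"array","items":{"type":"array"}},"fingers":{"type":"number"},"grip_force":{"type":"number"}},"required":["increments"]}

```bash
mkdir -p pics; python3 - <<'E'
from plant import r
import cv2,numpy as np
s=r.get_state();print(s)
for n in("scene","top"):
    p,d=r.snapshot(n);c=r.calibration(n);print(n,c)
    np.savez(f"{n}.npz",p=p,d=d,**c);cv2.imwrite(f"pics/{n}0.png",p[:,:,::-1])
E
```

```text
{'clock': 0.0, 'q': array([-1.16020133,  0.68997745, -0.19451068,  1.56631557,  0.15729962,
        0.90252002, -0.21508839]), 'qd': array([-0.00091832,  0.00081294, -0.00109009, -0.00057082, -0.0013607 ,
       -0.00040409,  0.00010787]), 'joint_torque': array([-3.29975746e-04, -5.27569878e+01, -1.26673680e+00, -1.53430420e+01,
       -5.25865029e-02,  6.60315243e-03,  1.66600721e-04]), 'tool_pos': array([0.22978249, 0.58055464, 0.23792162]), 'eef_rot': array([ 1.87240841e-01,  9.82313611e-01, -9.08618629e-04, -1.03389483e-04]), 'contact_force': array([-0.14044472,  0.06160605,  0.25373954]), 'moment': array([-0.00283955,  0.03003651,  0.01907659]), 'finger_force': 0.0, 'opening': 0.9990355209446601}
scene {'fov_y': 43.9697818681037, 'cx': 332.1883746732264, 'cy': 237.31540659324523, 'R': array([[ 6.75942317e-01,  7.36954261e-01,  6.32776719e-04],
       [ 5.98643952e-01, -5.48581454e-01, -5.83681254e-01],
       [-4.29799258e-01,  3.94913668e-01, -8.11982631e-01]]), 't': array([-0.34555783, -0.26510423,  1.71024291])}
top {'fov_y': 46.82425571721661, 'cx': 316.91104748322783, 'cy': 229.3795824030222, 'R': array([[ 0.06102197, -0.99812641,  0.00447002],
       [-0.97561946, -0.06059065, -0.21093945],
       [ 0.21081507,  0.0085109 , -0.97748891]]), 't': array([-0.02476624,  0.52157597,  1.17868902])}
```

View pics/top0.png

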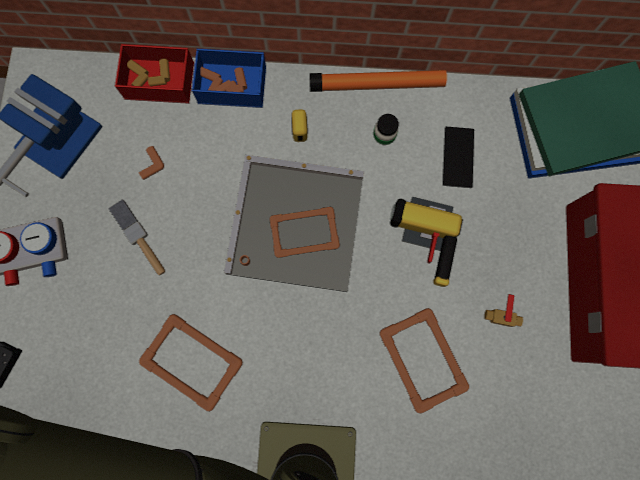

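View pics/scene0.png

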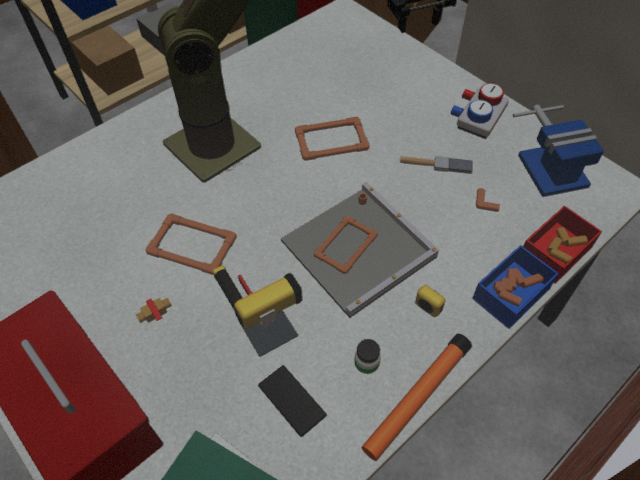

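Frame candidates in top: on the jig (305,232), and two bigger frames off the jig at (190,362) and (424,360). The description (lying on the jig board, 100x150) points to the first. I'll check by size and in a crop.

```bash
cat > h.py <<'E'
import numpy as np,cv2
def ray(c,uv,z):
    uv=np.atleast_2d(uv).astype(float);f=240/np.tan(np.radians(float(c['fov_y']))/2)
    d=np.c_[(uv[:,0]-c['cx'])/f,(uv[:,1]-c['cy'])/f,np.ones(len(uv))]@c['R']
    o=-c['R'].T@c['t'];return o+d*((z-o[2])/d[:,2])[:,None]
def pts(c,d):
    f=240/np.tan(np.radians(float(c['fov_y']))/2);v,u=np.mgrid[0:480,0:640]
    P=np.stack([(u-c['cx'])/f*d,(v-c['cy'])/f*d,d],-1);return (P-c['t'])@c['R']
def rect(c,mask,z):
    cs,_=cv2.findContours(mask.astype(np.uint8),cv2.RETR_EXTERNAL,cv2.CHAIN_APPROX_NONE)
    k=max(cs,key=cv2.contourArea)[:,0];return cv2.minAreaRect((ray(c,k,z)[:,:2]*1000).astype(np.float32)),k.mean(0)
E
python3 - <<'E'
from h import *
c=dict(np.load('top.npz'));p=c['p'];d=c['d'];P=pts(c,d)
hsv=cv2.cvtColor(p,cv2.COLOR_RGB2HSV)
cop=((hsv[...,0]<18)&(hsv[...,1]>90)&(hsv[...,2]>60)).astype(np.uint8)
n,l,st,ce=cv2.connectedComponentsWithStats(cop)
for i in range(1,n):
    if st[i,4]>300: print(st[i],rect(c,l==i,.030 if abs(ce[i,0]-305)<20 else .018))
jb=(slice(150,295),slice(222,368))
z=P[...,2]
print('board z',np.median(z[250:270,280:330]),'table',np.median(z[300:310,280:330]))
m=np.zeros((480,640),bool);m[jb]=(p[jb].mean(-1)>110)&(z[jb]>.025)&(hsv[jb][...,1]<60)
print(m.sum(),np.median(z[m]));
F=P[m][:,:2]*1000
cv2.imwrite('pics/crop.png',cv2.resize(np.hstack([p[140:310,215:385,::-1],p[180:350,380:550,::-1]]),None,fx=2.3,fy=2.3,interpolation=cv2.INTER_CUBIC))
cv2.imwrite('pics/m.png',m[140:310,215:385]*255)
print(cv2.minAreaRect(F.astype(np.float32)))
ye=((hsv[...,0]>18)&(hsv[...,0]<32)&(hsv[...,1]>120)&(hsv[...,2]>90))
n,l,st,ce=cv2.connectedComponentsWithStats(ye.astype(np.uint8))
for i in range(1,n):
    if st[i,4]>50: print('y',st[i],ce[i],np.percentile(z[l==i],[5,50,95]), rect(c,l==i,.1))
re=((hsv[...,0]<6)|(hsv[...,0]>174))&(hsv[...,1]>150)&(hsv[...,2]>60)
n,l,st,ce=cv2.connectedComponentsWithStats(re.astype(np.uint8))
for i in range(1,n):
    if 20<st[i,4]<500 and st[i,0]>400: print('r',st[i],ce[i],np.median(z[l==i]),rect(c,l==i,.097))
E
```

```text
[  0   0  48  13 351] (((1059.7276611328125, 777.4747924804688), (32.222694396972656, 123.1038589477539), 0.12917660176753998), array([20.51677852,  5.5033557 ]))
[ 44   1  75  16 773] (((1059.931396484375, 632.8924560546875), (191.1472625732422, 32.93912124633789), 89.91093444824219), array([81.45512821,  8.18589744]))
[149   0  73   9 485] (((1088.3648681640625, 374.2378845214844), (22.564809799194336, 181.89039611816406), 3.6708433628082275), array([186.15231788,   2.98675497]))
[223   0  73  13 801] (((1094.6707763671875, 188.25584411621094), (33.81291961669922, 181.5559844970703), 3.6748061180114746), array([260.17391304,   5.0931677 ]))
[299   0  74  18 990] (((1100.5308837890625, -3.240692138671875), (184.2269287109375, 38.41190719604492), 89.96728515625), array([335.20359281,   8.13772455]))
[416   0  78   9 503] (((1131.865966796875, -303.478759765625), (22.61996078491211, 195.00926208496094), 3.675579071044922), array([454.95  ,   2.7875]))
[494   0  84  13 876] (((1139.3369140625, -507.7257995605469), (33.89632797241211, 211.73646545410156), 3.675574541091919), array([535.
[... 8337 characters left out ...]
0.0275657  0.03324436] (((347.17803955078125, -407.844970703125), (23.250896453857422, 42.94783020019531), 15.660788536071777), array([513.03125 , 320.359375]))
r [428 232  11  30 116] [432.90517241 245.65517241] 0.09644273019004365 (((490.619384765625, -243.39585876464844), (11.262174606323242, 64.45264434814453), 80.78414916992188), array([432.80645161, 246.08064516]))
r [505 294   9  28 158] [509.14556962 307.96202532] 0.0500554091800226 (((371.280517578125, -403.9974670410156), (12.781024932861328, 56.1973876953125), 82.5704574584961), array([509.18032787, 307.73770492]))[ WARN:0@0.087] global loadsave.cpp:1063 imwrite_ Unsupported depth image for selected encoder is fallbacked to CV_8U.
```

View pics/crop.png

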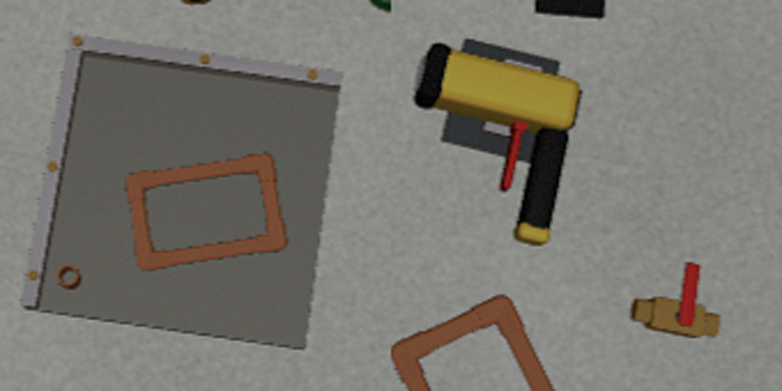

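The crop shows the 99 x 149 mm frame on the board (pixel 304,232): that is the target, and the two others measure 129 x 194. The fence corner is at upper left (about 248,160), with the coupling at (245,260). The scanner head is at (431,219), the trigger at (433,246) and the grip beside it.

```bash
python3 - <<'E'
from h import *
c=dict(np.load('top.npz'));p=c['p'];d=c['d'];P=pts(c,d);z=P[...,2]
hsv=cv2.cvtColor(p,cv2.COLOR_RGB2HSV)
m=np.zeros((480,640),np.uint8);jb=(slice(145,300),slice(215,375))
m[jb]=(z[jb]>.031)&(z[jb]<.037)&(hsv[jb][...,1]<255)
m[200:260,265:345]=0
n,l,st,ce=cv2.connectedComponentsWithStats(m,connectivity=8)
i=1+np.argmax(st[1:,4]);print(st[i]);F=P[l==i][:,:2]*1000
(cx,cy),wh,a=cv2.minAreaRect(F.astype(np.float32));print((cx,cy),wh,a)
# rough split in two bars, fit each
for k in range(2):
    yaw=np.radians(a if a<45 else a-90) if k==0 else yaw
    C,S=np.cos(yaw),np.sin(yaw);q=F@np.array([[C,-S],[S,C]])
    fx=q[q[:,1]<q[:,1].max()-25];fy=q[q[:,0]<q[:,0].max()-25]
    far=np.polyfit(fx[:,1],fx[:,0],1);lef=np.polyfit(fy[:,0],fy[:,1],1)
    print(np.degrees(yaw),far,lef,len(fx),len(fy),[np.percentile(fx[:,0],v) for v in (2,98)],[np.percentile(fy[:,1],v) for v in(2,98)])
    yaw+=(np.arctan(lef[0])-np.arctan(far[0]))/2
C,S=np.cos(yaw),np.sin(yaw);ex=np.array([C,S]);ey=np.array([-S,C])
q=F@np.array([[C,-S],[S,C]]);fx=q[q[:,1]<q[:,1].max()-25];fy=q[q[:,0]<q[:,0].max()-25]
X=np.median(fx[:,0])-7.5;Y=np.median(fy[:,1])-7.5
cor=X*ex+Y*ey;tgt=cor-50*ex-75*ey
print('yaw',np.degrees(yaw),'corner',cor,'target',tgt)
fr=np.array([521.1,36.5]);print('shift in jig',(tgt-fr)@ex,(tgt-fr)@ey,'world',tgt-fr)
# scanner
H=P[((z>.05)&(z<.125))&(np.mgrid[0:480,0:640][1]>385)&(np.mgrid[0:480,0:640][1]<470)&(np.mgrid[0:480,0:640][0]>190)&(np.mgrid[0:480,0:640][0]<292)]
Pm=lambda mk:P[mk]
v,u=np.mgrid[0:480,0:640]; blk=(p.max(-1)<60)&(z>.085)&(z<.107)&(u>425)&(u<465)&(v>235)&(v<290)
G=P[blk];print('grip',len(G),G.mean(0),np.median(G[:,2]))
w,V=np.linalg.eigh(np.cov(G[:,:2].T));print('grip dir',np.degrees(np.arctan2(V[1,1],V[0,1])))
print(cv2.minAreaRect((G[:,:2]*1000).astype(np.float32)))
re=((hsv[...,0]<6)|(hsv[...,0]>174))&(hsv[...,1]>150)&(u>425)&(u<442)&(v>228)&(v<266)&(z>.08)
T=P[re];print('trig',len(T),T.mean(0)*1000,cv2.minAreaRect((T[:,:2]*1000).astype(np.float32)))
hd=(z>.103)&(z<.125)&(u>385)&(u<470)&(v>190)&(v<245);Hh=P[hd];print('head',cv2.minAreaRect((Hh[:,:2]*1000).astype(np.float32)),Hh[:,2].max())
E
```

```text
[235 155 129  56 886]
(616.5014038085938, 53.983314514160156) (279.69464111328125, 136.0363006591797) 85.25621795654297
-4.743782043457031 [6.47207115e-05 6.69529383e+02] [-4.49289114e-03  2.39004841e+02] 565 252 [np.float64(661.7779240408217), np.float64(677.1504125534055)] [np.float64(229.00327116470393), np.float64(244.2031134699933)]
-4.874347139395298 [-2.20535158e-03  6.69530195e+02] [-2.26058827e-03  2.39030708e+02] 565 252 [np.float64(661.5984358230553), np.float64(676.9290232839796)] [np.float64(230.37423899358905), np.float64(245.53811412839772)]
yaw -4.8759295460660335 corner [679.06660964 173.19594968] target [622.87267933 102.71728485]
shift in jig 95.77601399061865 74.62815966348384 world [101.77267933  66.21728485]
grip 609 [ 0.47131516 -0.26962935  0.09865353] 0.09936512144698982
grip dir 169.77878019778768
((469.9785461425781, -261.15667724609375), (52.64390563964844, 102.80754089355469), 80.46382904052734)
trig 134 [ 489.99575894 -240.62597179  104.18166297] ((375.432373046875, -146.1291961669922), (55.75144577026367, 360.8831787109375), 47.23658752441406)
head ((550.0505981445312, -225.8208770751953), (149.33392333984375, 71.00457000732422), 68.88459014892578) 0.12207328484998305
```

Request:
step_arm(increments=[[[2, -4.4, 0], [0, 0, -5.6]], [[2, -4.4, 0], [0, 0, -5.6]], [[2, -4.4, 0], [0, 0, -5.6]], [[2, -4.4, 0], [0, 0, -5.6]], [[2, -4.4, 0], [0, 0, -5.6]], [[2, -4.4, 0], [0, 0, -5.6]], [[2, -4.4, 0], [0, 0, -5.6]], [[2, -4.4, 0], [0, 0, -5.6]], [[2, -4.4, 0], [0, 0, -5.6]], [[2, -4.4, 0], [0, 0, -5.6]]], fingers=0.7)

```text
clock: 1.1
tool_pos: [0.4303, 0.1394, 0.2387]
eef_rot: [0.628, 0.778, -0.0, -0.0]
contact_force: [1.9, 0.6, -0.9]
opening: 0.7
finger_force: 0.0
```

Request:
step_arm(increments=[[[1.2, -2.8, 0], [0, 0, 0]], [[1.2, -2.8, 0], [0, 0, 0]], [[1.2, -2.8, 0], [0, 0, 0]], [[1.2, -2.8, -1], [0, 0, 0]], [[0.3, 0, -3], [0, 0, 0]], [[0, 0, -3], [0, 0, 0]], [[0, 0, -2], [0, 0, 0]], [[0, 0, 0], [0, 0, 0]], [[0, 0, 0], [0, 0, 0]], [[0, 0, 0], [0, 0, 0]]])

```text
clock: 2.1
tool_pos: [0.4816, 0.0293, 0.1497]
eef_rot: [0.626, 0.779, 0.001, 0.001]
contact_force: [0.9, -0.6, 0.3]
opening: 0.7
finger_force: 0.0
```

```bash
python3 - <<'E'
from plant import r
from h import *
s=r.get_state();print(s['tool_pos'],s['q'])
c=r.calibration('wrist');p,d=r.snapshot('wrist');np.savez('w1.npz',p=p,d=d,**c);cv2.imwrite('pics/w1.png',p[:,:,::-1])
P=pts(c,d);z=P[...,2];hsv=cv2.cvtColor(p,cv2.COLOR_RGB2HSV)
m=((hsv[...,0]<18)&(hsv[...,1]>90)&(hsv[...,2]>50)&(z>.015)&(z<.036)).astype(np.uint8)
n,l,st,ce=cv2.connectedComponentsWithStats(m);i=1+np.argmax(st[1:,4])
print(st[i],cv2.minAreaRect((P[l==i][:,:2]*1000).astype(np.float32)))
E
```

```text
[0.4816154  0.02931868 0.14971921] [-0.15816451  0.65748665  0.00278148  2.0806712  -0.00422216  0.40157593
  0.06463674]
[  306   116   161   223 13746] ((522.959228515625, 37.10904312133789), (99.28304290771484, 147.64244079589844), 12.397112846374512)
```

View pics/w1.png

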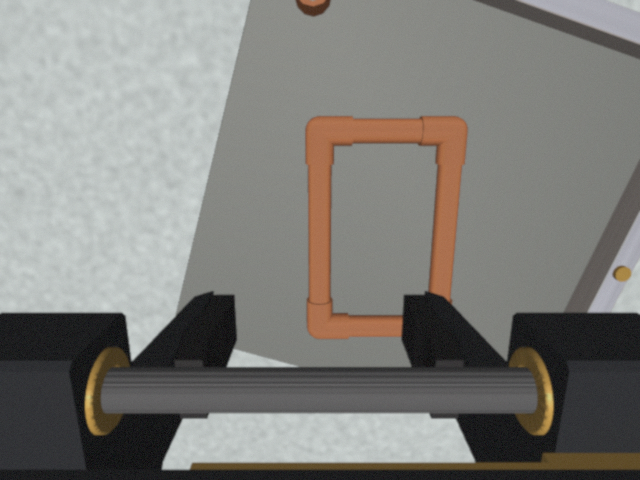

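Wrist view: the frame spans (306–467, 116–338), and its near long pipe (column about 320) lies between the fingers. Centre (523,37) mm and yaw 12.4° agree with the top view.

Request:
step_arm(increments=[[[0.15, -0.1, -3], [0, 0, 0]], [[0, 0, -3], [0, 0, 0]], [[0, 0, -2.5], [0, 0, 0]], [[0, 0, -2], [0, 0, 0]], [[0, 0, -1.5], [0, 0, 0]], [[0, 0, -0.8], [0, 0, 0]], [[0, 0, -0.5], [0, 0, 0]], [[0, 0, 0], [0, 0, 0]], [[0, 0, 0], [0, 0, 0]], [[0, 0, 0], [0, 0, 0]]])

```text
clock: 3.15
tool_pos: [0.4829, 0.0282, 0.0164]
eef_rot: [0.627, 0.779, 0.0, 0.0]
contact_force: [-0.4, 0.5, -0.4]
opening: 0.702
finger_force: 0.0
```

Request:
step_arm(increments=[[[0, 0, 0], [0, 0, 0]], [[0, 0, 0], [0, 0, 0]], [[0, 0, 0], [0, 0, 0]], [[0, 0, 0], [0, 0, 0]], [[0, 0, 0], [0, 0, 0]], [[0, 0, 0], [0, 0, 0]], [[0, 0, 0], [0, 0, 0]], [[0, 0, 0], [0, 0, 0]], [[0, 0, 0], [0, 0, 0]], [[0, 0, 0], [0, 0, 0]]], fingers=0.0, grip_force=20)

```text
clock: 4.15
tool_pos: [0.4825, 0.0282, 0.0157]
eef_rot: [0.627, 0.779, 0.0, 0.0]
contact_force: [0.7, 0.5, -0.1]
opening: 0.161
finger_force: 20.0
```

Request:
step_arm(increments=[[[0.8, 0.5, 0], [0, 0, -2]], [[1.2, 0.9, 0], [0, 0, -3]], [[1.2, 0.9, 0], [0, 0, -3]], [[1.2, 0.9, 0], [0, 0, -3]], [[1.2, 0.9, 0], [0, 0, -3]], [[1.2, 0.9, 0], [0, 0, -2.2]], [[1.2, 0.95, 0], [0, 0, -1]], [[0.8, 0.8, 0], [0, 0, 0]], [[0.5, 0.5, 0], [0, 0, 0]], [[0, 0, 0], [0, 0, 0]]])

```text
clock: 5.15
tool_pos: [0.5764, 0.1021, 0.0158]
eef_rot: [0.736, 0.677, 0.001, 0.0]
contact_force: [0.9, 0.9, -0.5]
opening: 0.164
finger_force: 20.0
```

```bash
cat > chk.py <<'E'
from plant import r
from h import *
import sys
yaw=np.radians(-4.87);ex=np.array([np.cos(yaw),np.sin(yaw)]);ey=np.array([-ex[1],ex[0]]);cor=np.array([679.07,173.2])
s=r.get_state();print(s['clock'],s['tool_pos'],s['contact_force'],s['eef_rot'])
for n in sys.argv[1:]:
    c=r.calibration(n);p,d=r.snapshot(n);cv2.imwrite(f"pics/{n}_{s['clock']:.2f}.png",p[:,:,::-1]);np.savez('last_'+n,p=p,d=d,**c)
    P=pts(c,d);z=P[...,2];hsv=cv2.cvtColor(p,cv2.COLOR_RGB2HSV)
    J=(P[...,:2]*1000-cor)@np.stack([ex,ey],1)
    m=(hsv[...,0]<18)&(hsv[...,1]>90)&(hsv[...,2]>50)&(z>.022)&(z<.036)&(abs(J[...,0]+80)<90)&(abs(J[...,1]+100)<110)
    l=cv2.connectedComponentsWithStats(m.astype(np.uint8),connectivity=8);k=1+np.argsort(-l[2][1:,4])[:4]
    m=np.isin(l[1],[i for i in k if l[2][i,4]>25]);Q=J[m]
    (a,b),wh,an=cv2.minAreaRect(Q.astype(np.float32));print(n,len(Q),'frame in corner axes (want -50,-75):',(a,b),wh,an, 'x,y max',np.percentile(Q,99,0))
    f=(z>.030)&(z<.038)&~((hsv[...,0]<18)&(hsv[...,1]>90))
    a=J[f&(abs(J[...,0]-7.5)<14)&(J[...,1]>-150)&(J[...,1]<0)];b=J[f&(abs(J[...,1]-7.5)<14)&(J[...,0]>-110)&(J[...,0]<0)]
    for t,e,i in(('far',a,0),('left',b,1)):
        if len(e)>30:print(t,len(e),'mid(7.5)',np.median(e[:,i]),'slope deg',np.degrees(np.polyfit(e[:,1-i],e[:,i],1)[0]))
E
python3 chk.py top wrist
```

```text
5.15 [0.57642362 0.10209714 0.01576682] [ 0.85185316  0.90415217 -0.49686192] [7.35604335e-01 6.77410678e-01 1.00546406e-03 1.57743571e-04]
top 447 frame in corner axes (want -50,-75): (-56.24994659423828, -128.95748901367188) (99.29851531982422, 53.06666564941406) 2.6659092903137207 x,y max [  -7.40310051 -102.01824878]
far 99 mid(7.5) 7.653361184113055 slope deg -0.6751709640942888
wrist 37098 frame in corner axes (want -50,-75): (-55.811038970947266, -73.1424331665039) (98.82406616210938, 134.48553466796875) 0.24028776586055756 x,y max [-9.49684751 -6.71380007]
far 7067 mid(7.5) 2.3133479880046326 slope deg -3.56559096582945
left 22122 mid(7.5) 6.7659946909071165 slope deg -0.02144809456879734
```

Request:
step_arm(increments=[[[0.06, 0.05, 0], [0, 0, 0]], [[0.06, 0.05, 0], [0, 0, 0]], [[0.06, 0.05, 0], [0, 0, 0]], [[0.06, 0.05, 0], [0, 0, 0]], [[0.06, 0.05, 0], [0, 0, 0]], [[0.06, 0.05, 0], [0, 0, 0]], [[0.06, 0.05, 0], [0, 0, 0]], [[0.06, 0.05, 0], [0, 0, 0]], [[0.06, 0.05, 0], [0, 0, 0]], [[0, 0, 0], [0, 0, 0]]])

```text
clock: 6.25
tool_pos: [0.5811, 0.1054, 0.0157]
eef_rot: [0.736, 0.677, 0.0, 0.0]
contact_force: [-1.0, -1.3, 1.6]
opening: 0.16
finger_force: 20.0
```

Request:
step_arm(increments=[[[0.0, 0.05, 0], [0, 0, 0]], [[0.0, 0.05, 0], [0, 0, 0]], [[0.0, 0.05, 0], [0, 0, 0]], [[0.0, 0.05, 0], [0, 0, 0]], [[0, 0, 0], [0, 0, 0]], [[0.05, 0, 0], [0, 0, 0]], [[0.05, 0, 0], [0, 0, 0]], [[0.05, 0, 0], [0, 0, 0]], [[0.05, 0, 0], [0, 0, 0]], [[0, 0, 0], [0, 0, 0]]])

```text
clock: 7.25
tool_pos: [0.5813, 0.1065, 0.0157]
eef_rot: [0.736, 0.677, -0.001, -0.001]
contact_force: [-2.9, -5.0, 5.0]
opening: 0.164
finger_force: 20.0
```

Request:
step_arm(increments=[[[0.0, 0.08, 0], [0, 0, 0]], [[0.0, 0.08, 0], [0, 0, 0]], [[0.0, 0.08, 0], [0, 0, 0]], [[0.0, 0.08, 0], [0, 0, 0]], [[0, 0, 0], [0, 0, 0]], [[0.08, 0, 0], [0, 0, 0]], [[0.08, 0, 0], [0, 0, 0]], [[0.08, 0, 0], [0, 0, 0]], [[0.08, 0, 0], [0, 0, 0]], [[0, 0, 0], [0, 0, 0]]])

```text
clock: 8.25
tool_pos: [0.5815, 0.1066, 0.0157]
eef_rot: [0.737, 0.676, -0.005, -0.001]
contact_force: [-9.0, -9.6, 10.0]
opening: 0.162
finger_force: 20.0
```

```bash
python3 chk.py top wrist
```

```text
8.25 [0.58153549 0.10659412 0.01565647] [-8.98269542 -9.63270159  9.99221122] [ 0.73663673  0.67626811 -0.00509574 -0.00134802]
top 446 frame in corner axes (want -50,-75): (-51.786434173583984, -123.3205337524414) (98.46537017822266, 54.21529769897461) 2.321305990219116 x,y max [ -3.1731777  -96.15402918]
far 119 mid(7.5) 6.675867508757619 slope deg -1.9288616413659478
wrist 37434 frame in corner axes (want -50,-75): (-49.425071716308594, -67.53343200683594) (101.30391693115234, 133.9319610595703) 0.021572928875684738 x,y max [-4.0966002  -1.27992067]
far 10770 mid(7.5) 3.130412452236598 slope deg -3.2103597004722415
left 22531 mid(7.5) 6.916323913776091 slope deg -0.03149180573619986
```

Request:
step_arm(increments=[[[-0.2, -0.2, 0], [0, 0, 0]], [[-0.2, -0.15, 0], [0, 0, 0]], [[0, 0, 0], [0, 0, 0]], [[0, 0, 0], [0, 0, 0]], [[0, 0, 0], [0, 0, 0]], [[0, 0, 0], [0, 0, 0]], [[0, 0, 0], [0, 0, 0]], [[0, 0, 0], [0, 0, 0]], [[0, 0, 0], [0, 0, 0]], [[0, 0, 0], [0, 0, 0]]])

```text
clock: 9.35
tool_pos: [0.5815, 0.1064, 0.0157]
eef_rot: [0.736, 0.677, -0.001, -0.0]
contact_force: [-3.6, -4.7, 4.0]
opening: 0.159
finger_force: 20.0
```

Request:
step_arm(increments=[[[0, 0, 0], [0, 0, 0]], [[0, 0, 0], [0, 0, 0]], [[0, 0, 0], [0, 0, 0]], [[0, 0, 0], [0, 0, 0]], [[0, 0, 0.5], [0, 0, 0]], [[0, 0, 2], [0, 0, 0]], [[0, 0, 4], [0, 0, 0]], [[0, 0, 4], [0, 0, 0]], [[0, 0, 4], [0, 0, 0]], [[0, 0, 0], [0, 0, 0]]], fingers=0.4)

```text
clock: 10.35
tool_pos: [0.5858, 0.1074, 0.1664]
eef_rot: [0.736, 0.677, 0.005, 0.003]
contact_force: [1.3, 0.1, 0.1]
opening: 0.399
finger_force: 0.0
```

```bash
python3 chk.py top wrist; ls pics
```

```text
10.35 [0.58576656 0.10738593 0.16642503] [1.28006779 0.07366745 0.1203747 ] [0.7361391  0.67680753 0.00478043 0.00281619]
top 546 frame in corner axes (want -50,-75): (-51.24224853515625, -113.14678955078125) (72.06867218017578, 99.00662231445312) 89.71453857421875 x,y max [ -3.47794873 -78.5279827 ]
far 158 mid(7.5) 6.973981252272475 slope deg -0.7160981148753575
wrist 12708 frame in corner axes (want -50,-75): (-50.29534912109375, -74.93017578125) (99.23443603515625, 147.7032012939453) 0.1217278391122818 x,y max [-2.83249937 -1.80860179]
far 4845 mid(7.5) 7.159695073118036 slope deg 0.09981670336517597
left 4658 mid(7.5) 6.823339739115242 slope deg 0.10114272022445507
crop.png
m.png
scene0.png
top0.png
top_10.35.png
top_5.15.png
top_8.25.png
w1.png
wrist_10.35.png
wrist_5.15.png
wrist_8.25.png
```

```bash
python3 - <<'E'
import cv2
cv2.imwrite('pics/wz.png',cv2.resize(cv2.imread('pics/wrist_10.35.png'),(800,600),interpolation=cv2.INTER_CUBIC))
E
```

```text
(no output)
```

View pics/wz.png

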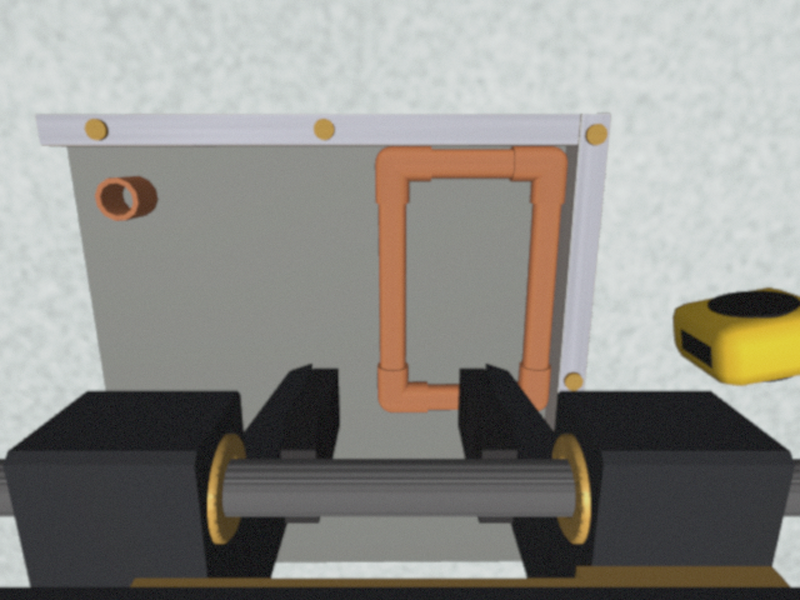

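Wrist view: the frame sits in the corner, its short side against the left fence (row about 148), and the strip at the far fence (columns 567–576) is of the size of the fence wall's parallax. To make it sure, I'll nudge from inside the window with shut fingers.

Request:
step_arm(increments=[[[1.2, -0.2, 0], [0, 0, 0]], [[1.2, -0.2, 0], [0, 0, 0]], [[1.3, -0.1, 0], [0, 0, 0]], [[0, 0, 0], [0, 0, 0]], [[0, 0, -4], [0, 0, 0]], [[0, 0, -4], [0, 0, 0]], [[0, 0, -3.5], [0, 0, 0]], [[0, 0, -2], [0, 0, 0]], [[0, 0, -1], [0, 0, 0]], [[0, 0, 0], [0, 0, 0]]], fingers=0.0)

```text
clock: 11.45
tool_pos: [0.6173, 0.1018, 0.0144]
eef_rot: [0.736, 0.677, -0.001, -0.001]
contact_force: [0.0, 0.1, 0.3]
opening: 0.003
finger_force: 0.0
```

Request:
step_arm(increments=[[[0.4, -0.03, 0], [0, 0, 0]], [[0.4, -0.03, 0], [0, 0, 0]], [[0.3, -0.03, 0], [0, 0, 0]], [[0.2, 0, 0], [0, 0, 0]], [[0.2, 0, 0], [0, 0, 0]], [[0.2, 0, 0], [0, 0, 0]], [[0.2, 0, 0], [0, 0, 0]], [[0.2, 0, 0], [0, 0, 0]], [[0.2, 0, 0], [0, 0, 0]], [[0, 0, 0], [0, 0, 0]]])

```text
clock: 12.45
tool_pos: [0.6422, 0.101, 0.0157]
eef_rot: [0.736, 0.677, 0.0, 0.0]
contact_force: [-0.4, -0.3, 0.0]
opening: 0.002
finger_force: 0.0
```

Request:
step_arm(increments=[[[0.15, 0, 0], [0, 0, 0]], [[0.15, 0, 0], [0, 0, 0]], [[0.15, 0, 0], [0, 0, 0]], [[0.15, 0, 0], [0, 0, 0]], [[0.15, 0, 0], [0, 0, 0]], [[0.15, 0, 0], [0, 0, 0]], [[0.15, 0, 0], [0, 0, 0]], [[0.1, 0, 0], [0, 0, 0]], [[0, 0, 0], [0, 0, 0]], [[0, 0, 0], [0, 0, 0]]])

```text
clock: 13.45
tool_pos: [0.6433, 0.101, 0.0154]
eef_rot: [0.736, 0.677, -0.008, -0.007]
contact_force: [-20.2, 0.0, 18.9]
opening: 0.007
finger_force: 11.2
```

Request:
step_arm(increments=[[[-1.1, 0, 0], [0, 0, 0]], [[-1, 0.5, 0], [0, 0, 0]], [[-0.7, 1, 0], [0, 0, 0]], [[0.1, 1, 0], [0, 0, 0]], [[0.1, 1, 0], [0, 0, 0]], [[0.05, 0.6, 0], [0, 0, 0]], [[0, 0.2, 0], [0, 0, 0]], [[0, 0.2, 0], [0, 0, 0]], [[0, 0.2, 0], [0, 0, 0]], [[0, 0, 0], [0, 0, 0]]])

```text
clock: 14.45
tool_pos: [0.6281, 0.1479, 0.0157]
eef_rot: [0.736, 0.677, 0.0, 0.0]
contact_force: [-0.7, 0.3, -0.4]
opening: 0.008
finger_force: 0.0
```

Request:
step_arm(increments=[[[0, 0.2, 0], [0, 0, 0]], [[0, 0.2, 0], [0, 0, 0]], [[0, 0.2, 0], [0, 0, 0]], [[0, 0.15, 0], [0, 0, 0]], [[0, 0.15, 0], [0, 0, 0]], [[0, 0, 0], [0, 0, 0]], [[0, 0, 0], [0, 0, 0]], [[0, 0, 0], [0, 0, 0]], [[0, 0, 0], [0, 0, 0]], [[0, 0, 0], [0, 0, 0]]])

```text
clock: 15.45
tool_pos: [0.6281, 0.1508, 0.0158]
eef_rot: [0.737, 0.676, -0.003, 0.002]
contact_force: [-0.8, -9.1, 1.3]
opening: 0.005
finger_force: 4.7
```

Request:
step_arm(increments=[[[0, -1, 0], [0, 0, 0]], [[0, -1, 0], [0, 0, 0]], [[0, -1, 0], [0, 0, 0]], [[0, -0.5, 0.5], [0, 0, 0]], [[0, 0, 3], [0, 0, 0]], [[0, 0, 4], [0, 0, 0]], [[0, 0, 4.5], [0, 0, 0]], [[-1, -1, 4.5], [0, 0, 0]], [[-2, -1, 3], [0, 0, 0]], [[-3, 0, 0], [0, 0, 0]]], fingers=0.85)

```text
clock: 16.45
tool_pos: [0.5718, 0.1004, 0.2158]
eef_rot: [0.737, 0.676, 0.005, 0.004]
contact_force: [-0.1, 0.0, -0.8]
opening: 0.847
finger_force: 0.0
```

```bash
python3 chk.py wrist
```

```text
16.45 [0.57184957 0.10037115 0.21582436] [-0.05308585  0.03855998 -0.77322778] [0.73701053 0.67585507 0.00481315 0.0035    ]
wrist 10385 frame in corner axes (want -50,-75): (-48.6188850402832, -75.15288543701172) (147.9473876953125, 99.85133361816406) 89.91558074951172 x,y max [-1.48242829 -2.07208705]
far 3856 mid(7.5) 7.310577580856516 slope deg -0.07617894767423024
left 3335 mid(7.5) 6.637853900871989 slope deg 0.3113325336945674
```

Request:
step_arm(increments=[[[-0.5, -2.5, 0], [0, 0, -8]], [[-1, -3.5, 0], [0, 0, -8]], [[-1, -3.5, 0], [0, 0, -8]], [[-1, -3.5, 0], [0, 0, -8]], [[-1, -3.5, 0], [0, 0, -8]], [[-1, -3.5, 0], [0, 0, -8]], [[-1, -3.5, 0], [0, 0, -8]], [[-1, -3.5, 0], [0, 0, -8]], [[-1, -3.5, 0], [0, 0, -8]], [[-0.5, -2.5, 0], [0, 0, -8]]])

```text
clock: 17.5
tool_pos: [0.4769, -0.2303, 0.2111]
eef_rot: [0.999, 0.042, 0.0, 0.0]
contact_force: [1.2, -0.2, -0.1]
opening: 0.849
finger_force: 0.0
```

Request:
step_arm(increments=[[[0, -1.5, 0], [0, 0, -8]], [[0, -0.5, 0], [0, 0, -7]], [[0, 0, 0], [0, 0, 0]], [[0, 0, 0], [0, 0, 0]], [[0, 0, 0], [0, 0, 0]], [[0, 0, 0], [0, 0, 0]], [[0, 0, 0], [0, 0, 0]], [[0, 0, 0], [0, 0, 0]], [[0, 0, 0], [0, 0, 0]], [[0, 0, 0], [0, 0, 0]]])

```text
clock: 18.5
tool_pos: [0.4781, -0.248, 0.2108]
eef_rot: [0.996, -0.085, 0.0, 0.0]
contact_force: [0.0, -0.3, -0.3]
opening: 0.851
finger_force: 0.0
```

```bash
python3 chk.py top; python3 - <<'E'
from plant import r
from h import *
s=r.get_state();print(s['tool_pos'],s['q'],s['eef_rot'])
p,d=r.snapshot('wrist');c=r.calibration('wrist');np.savez('w2.npz',p=p,d=d,**c)
t=cv2.imread('pics/top_%.2f.png'%s['clock']) if 0 else np.load('last_top.npz')['p'][:,:,::-1]
a=cv2.resize(p[:,:,::-1],(400,300));b=cv2.resize(t[140:290,210:410],(400,300),interpolation=cv2.INTER_CUBIC)
cv2.imwrite('pics/c2.png',np.hstack([a,b]))
E
```

```text
18.5 [ 0.47807387 -0.24798766  0.21076074] [ 0.036953   -0.29596646 -0.28251836] [ 9.96363145e-01 -8.52084521e-02  2.80194178e-05  3.78668394e-05]
top 1067 frame in corner axes (want -50,-75): (-49.70341491699219, -74.7958755493164) (149.23301696777344, 100.00641632080078) 89.8887939453125 x,y max [-1.98147751 -1.63819103]
far 378 mid(7.5) 6.8234666319555775 slope deg -0.18485668906348762
left 262 mid(7.5) 7.2535151022866025 slope deg -0.11668013726909292
[ 0.47805957 -0.24802982  0.21073584] [ 0.0571845   0.68467434  0.57544797  1.88125044 -0.53887367  0.73487577
 -0.80122059] [ 9.96358688e-01 -8.52605436e-02  9.85118330e-06  5.89788130e-05]
```

View pics/c2.png

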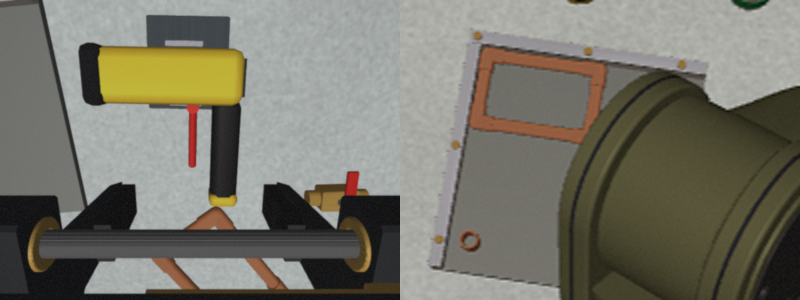

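The left half shows the scanner aligned with the gripper: trigger at (193,135), grip at (226,150). The right half shows the frame in the corner.

```bash
python3 - <<'E'
from h import *
c=dict(np.load('w2.npz'));p=c['p'];P=pts(c,c['d'])*1000;z=P[...,2];hsv=cv2.cvtColor(p,cv2.COLOR_RGB2HSV)
v,u=np.mgrid[0:480,0:640]
R=lambda m:cv2.minAreaRect(P[m][:,:2].astype(np.float32))
def big(m):
    m=cv2.morphologyEx(m.astype(np.uint8),cv2.MORPH_OPEN,np.ones((3,3)))
    l=cv2.connectedComponentsWithStats(m);return l[1]==1+np.argmax(l[2][1:,4])
hd=big((hsv[...,0]>18)&(hsv[...,0]<34)&(hsv[...,1]>120)&(z>60)&(v<180));print('head',R(hd),z[hd].max())
g=big((p.max(-1)<70)&(z>80)&(z<108)&(v>165)&(v<310)&(u>330)&(u<392));print('grip',R(g),np.percentile(z[g],[2,50,98]))
t=big(((hsv[...,0]<6)|(hsv[...,0]>174))&(hsv[...,1]>130)&(z>70)&(v>165)&(v<275)&(u>290)&(u<330));print('trig',R(t),np.percentile(z[t],[2,50,98]))
G=P[g][:,:2];q=np.polyfit(G[:,0],G[:,1],1);print('grip yaw',np.degrees(np.arctan(q[0])))
yaw=np.radians(-9.8);E=np.array([[np.cos(yaw),-np.sin(yaw)],[np.sin(yaw),np.cos(yaw)]])
tcp=np.array([478.1,-248.0])
for n,m in(('head',hd),('grip',g),('trig',t)):
    Q=(P[m][:,:2]-tcp)@E;print(n,np.percentile(Q,[1,99],0))
E
```

```text
head ((549.9454345703125, -236.91250610351562), (128.43304443359375, 51.78501892089844), 78.99602508544922) 357.51219670698515
grip ((471.6298828125, -273.1487731933594), (27.484811782836914, 94.64537811279297), 79.06945037841797) [ 94.67230904 101.1571022  102.93711974]
trig ((504.0928039550781, -246.64837646484375), (11.40099811553955, 88.46016693115234), 79.74933624267578) [95.75987454 97.66238779 99.76419346]
grip yaw -10.273381642726932
head [[ 45.93038673 -37.91733218]
 [ 94.02232901  85.32042865]]
grip [[-45.81800571 -39.16035549]
 [ 42.87942409 -12.27411013]]
trig [[-17.64892035   0.52569235]
 [ 43.29671923  10.63537524]]
```

Request:
step_arm(increments=[[[-0.25, -2.05, 0], [0, 0, -0.9]], [[0, 0, 0], [0, 0, 0]], [[0, 0, -3], [0, 0, 0]], [[0, 0, -3], [0, 0, 0]], [[0, 0, -3], [0, 0, 0]], [[0, 0, -2.5], [0, 0, 0]], [[0, 0, -1.8], [0, 0, 0]], [[0, 0, -1], [0, 0, 0]], [[0, 0, 0], [0, 0, 0]], [[0, 0, 0], [0, 0, 0]]], fingers=0.95)

```text
clock: 19.6
tool_pos: [0.4759, -0.2686, 0.0683]
eef_rot: [0.996, -0.093, 0.0, 0.0]
contact_force: [-0.7, -0.6, -0.1]
opening: 0.951
finger_force: 0.0
```

Request:
step_arm(increments=[[[0, 0, 0], [0, 0, 0]], [[0, 0, 0], [0, 0, 0]], [[0, 0, 0], [0, 0, 0]], [[0, 0, 0], [0, 0, 0]], [[0, 0, 0], [0, 0, 0]], [[0, 0, 0], [0, 0, 0]], [[0, 0, 0], [0, 0, 0]], [[0, 0, 0], [0, 0, 0]], [[0, 0, 0], [0, 0, 0]], [[0, 0, 0], [0, 0, 0]]], fingers=0.0, grip_force=20)

```text
clock: 20.6
tool_pos: [0.476, -0.2674, 0.0678]
eef_rot: [0.996, -0.093, 0.0, -0.001]
contact_force: [0.8, 5.5, 4.2]
opening: 0.465
finger_force: 19.2
```

Request:
step_arm(increments=[[[0, 0, 0], [0, 0, 0]], [[0, 0, 0], [0, 0, 0]], [[0, 0, 0], [0, 0, 0]], [[0, 0, 0], [0, 0, 0]], [[0, 0, 0], [0, 0, 0]], [[0, 0, 0], [0, 0, 0]], [[0, 0, 0], [0, 0, 0]], [[0, 0, 0], [0, 0, 0]], [[0, 0, 0], [0, 0, 0]], [[0, 0, 0], [0, 0, 0]]])

```text
clock: 21.6
tool_pos: [0.476, -0.2674, 0.0678]
eef_rot: [0.996, -0.093, 0.0, -0.001]
contact_force: [1.8, 5.2, 3.6]
opening: 0.464
finger_force: 19.2
```

Request:
step_arm(increments=[[[0, 0, 0], [0, 0, 0]], [[0, 0, 0], [0, 0, 0]], [[0, 0, 0], [0, 0, 0]], [[0, 0, 0], [0, 0, 0]], [[0, 0, 0], [0, 0, 0]], [[0, 0, 0], [0, 0, 0]], [[0, 0, 0], [0, 0, 0]], [[0, 0, 0], [0, 0, 0]], [[0, 0, 0], [0, 0, 0]], [[0, 0, 0], [0, 0, 0]]], grip_force=35)

```text
clock: 22.6
tool_pos: [0.476, -0.2676, 0.0678]
eef_rot: [0.996, -0.093, 0.0, -0.001]
contact_force: [1.3, 5.5, 3.5]
opening: 0.461
finger_force: 33.6
```

```bash
python3 - <<'E'
from plant import r
from h import *
p,d=r.snapshot('wrist');cv2.imwrite('pics/w3.png',p[:,:,::-1])
E
```

```text
(no output)
```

View pics/w3.png

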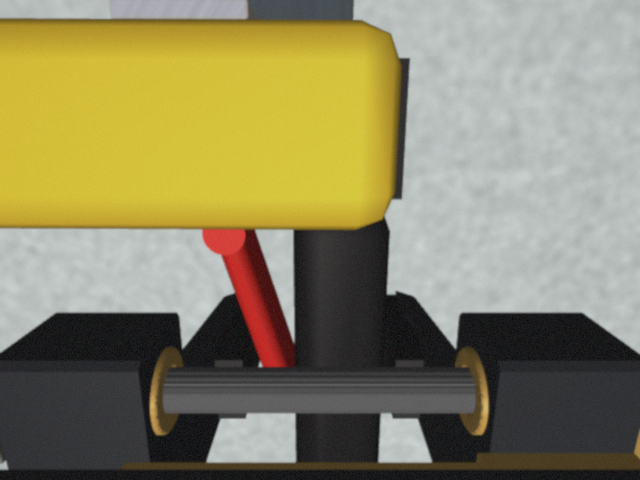

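The trigger blade runs from (224,240) to (280,365), about 16–20° tilted, i.e. fully pulled. The opening did not change with more force, so it is at its stop. Releasing now.

Request:
step_arm(increments=[[[0, 0, 0], [0, 0, 0]], [[0, 0, 0], [0, 0, 0]], [[0, 0, 0], [0, 0, 0]], [[0, 0, 0], [0, 0, 0]], [[0, 0, 0], [0, 0, 0]], [[0, 0, 0], [0, 0, 0]], [[0, 0, 0], [0, 0, 0]], [[0, 0, 0], [0, 0, 0]], [[0, 0, 0], [0, 0, 0]], [[0, 0, 0], [0, 0, 0]]], fingers=0.95)

```text
clock: 23.65
tool_pos: [0.4755, -0.2686, 0.0677]
eef_rot: [0.996, -0.093, -0.0, 0.0]
contact_force: [-0.1, 0.0, -0.4]
opening: 0.952
finger_force: 0.0
```

Request:
step_arm(increments=[[[0, 0, 1], [0, 0, 0]], [[0, 0, 2], [0, 0, 0]], [[0, 0, 3], [0, 0, 0]], [[0, 0, 3], [0, 0, 0]], [[0, 0, 3], [0, 0, 0]], [[0, 0, 3], [0, 0, 0]], [[-2, 0, 0], [0, 0, 0]], [[-2, 0, 0], [0, 0, 0]], [[0, 0, 0], [0, 0, 0]], [[0, 0, 0], [0, 0, 0]]])

```text
clock: 24.65
tool_pos: [0.436, -0.2685, 0.2183]
eef_rot: [0.996, -0.093, 0.001, 0.0]
contact_force: [-0.0, -0.5, 0.1]
opening: 0.947
finger_force: 0.0
```

```bash
python3 chk.py top; python3 - <<'E'
from plant import r
from h import *
p,d=r.snapshot('wrist');q,_=r.snapshot('scene')
cv2.imwrite('pics/end.png',np.hstack([cv2.resize(p[:,:,::-1],(400,300)),cv2.resize(q[140:360,140:460,::-1],(400,300))]))
E
```

```text
24.65 [ 0.43604079 -0.26853365  0.21829324] [-0.02494629 -0.45090559  0.10150781] [ 9.95635154e-01 -9.33291560e-02  5.56165995e-04  1.54501283e-05]
top 1139 frame in corner axes (want -50,-75): (-49.748043060302734, -74.8053207397461) (148.833251953125, 100.44644165039062) 89.85997772216797 x,y max [-2.01512061 -1.7784725 ]
far 369 mid(7.5) 7.023023766780508 slope deg -0.16828819686458296
left 272 mid(7.5) 7.556293381065743 slope deg 0.1966023948371946
```

View pics/end.png

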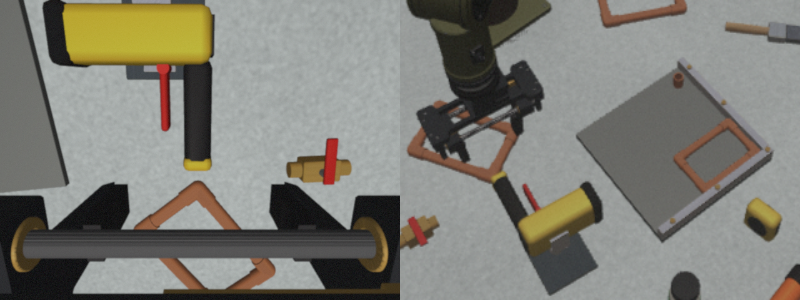

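The trigger is back at rest (165,97 in the left half), the frame is in the fence corner (right half), and the gripper is clear of everything.

```bash
python3 -c "
from plant import r
print(r.finish_job())"
```

```text
the job is handed in; nothing more can be done
None
```

The job is handed in: the frame measured home in the fence corner to within about 1 mm, then the scanner trigger was pulled to its stop and sprang back, at about 25 s on the robot's clock.

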